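# Sweep up a broken mortar

## Robot

A 7-joint arm with a two-finger parallel gripper is mounted at the origin on the work surface. World frame = base frame: x ahead of the robot, y to its left, z up, the work surface at z = 0. Lengths are in m, angles in rad, forces in N, time in s.
With the tool pointing down it reaches from about 0.35 to 0.9 m from the base axis. Payload 8.1 kg.
Tool frame: the origin (TCP) lies at the very end of the fingers, on their centre line; the grasp point (between the pads) lies 19 mm behind it; z points along the fingers, x is the direction in which the jaws open and shut, and the axes are right-handed (so a half turn about z gives the same grasp; the last joint's range is limited). The gripper opens to 92 mm and grips with 3 to 60 N. Pads are 19 mm wide; open, the fingers measure 130 mm over their backs; the gripper's body (75 mm by 190 mm) begins 47 mm behind the grasp point.
Start: joints at [1.07, 0.434, 0.025, 1.573, -0.012, 1.134, -0.075], TCP at [0.242, -0.576, 0.227] pointing down, gripper open.
Joint ranges: [-2.62, 2.62], [-0.44, 2.09], [-1.27, 1.32], [0.08, 2.57], [-1.32, 4.46], [0.12, 2], [-2.74, 2.74]. Speed limits (rad/s): [2.22, 2.22, 3.01, 3.01, 3.14, 3.14, 3.14].

## Interface

Orientations are given as a rotation vector (axis times angle).
In Python, from cell import status, viewer, arm gives the robot as it stands.
- The arm moves only by the tool jog_arm, never from a script. Its argument "commands" is text: rows parted by semicolons, each of 7 numbers parted by spaces: the closure, from -1 (fully open) to 1 (shut), then the shift along the world's x, y, z normalised to -1 to 1, where 1 is 0.3 m, then the turn, a rotation vector about the world's x, y, z normalised to -1 to 1, where 1 is 2 pi rad. In form: jaw dx dy dz wx wy wz; .... A call has exactly 5 rows; each row shifts and turns the commanded pose from where the row before left it; what a row does not reach is not made up. A row lasts 1/10 s, in which the tool goes at most 50 mm and 8.59 degrees, less where a joint would pass 70% of its speed; a pose out of reach is approached as far as the arm can. A call with a number of a shift or a turn outside -1 to 1 is refused whole. A call with a gripper value outside its range is refused whole. The fingers move at their own pace and stop on an object; "force" is the grip in N (left out, the last holds). Time passes only in rows, so rows that do not move let the fingers close, or fill a call up. It gives the time, the measured TCP pose, the force and the opening at its end, in the units of the state.
- status.observe(): the state, without advancing time (a new reading comes with each control period).
- viewer.get_image(name): name is "side" or "top" or "wrist"; returns a dict with "pixels" (420x560x3 uint8, red, green, blue), "z_map" (420x560 float32, m along the optical axis (not along the pixel's ray), 0 where there is no reading), "camera_matrix" (3x3 intrinsics, pixels), "R" (3x3) and "t" (3): a world point X has camera coordinates R X + t. Camera axes: x right, y down, z forward; pixel columns grow to the right and rows downward; lengths in m; the calibration is good to about 2 mm. A picture is of the moment at which its call begins.
- arm.sign_off(): hands the job in, once; it reports no verdict.
The state is a dict: "clock": time; "joints": joint angles; "dq": joint speeds; "joint_efforts": joint torques, N m; "position": TCP position; "ee_rot": TCP orientation; "force": force on the tool from outside, world axes, zero at the start; "ft_torque": the same for the moment, N m; "width": opening from 0.0 (shut) to 1.0 (fully open).
Only numpy, scipy, OpenCV 4.12 (cv2) and the standard library are available. Lean on these libraries where they do the work, as an engineer would, in place of code of your own. Each camera call takes 0.05 s, during which the arm holds its last target. There are 200 camera calls.

## Task

A white porcelain mortar has broken on the lab bench: with the fingers down at the bench, sweep all four of its sharp white pieces into the red dustpan, so that each lies wholly inside the pan behind its front lip. Push the pieces along the bench steadily, never pick them up or flick them, and leave the vials, the whole pestle and the other glassware just where they are.

Things in the scene. Friction and masses are not known exactly. Their poses are not given: they have to be found in the camera images.
- dustpan: red plastic dustpan on the bench, held fast (does not move when pushed), open at the front. Origin at the middle of its straight front lip, at bench height; x points into the pan, y along the lip, z up. Inside 260 mm wide (y -130 to 130), 210 mm deep (x 0 to 210). Its floor slopes up from the bench at the lip to 4 mm at x = 40 mm, then stays level to the back wall
- dustpan_back (a point): middle of the same dustpan's back wall, inner face, at bench height (210 mm in from the lip). The back wall is 50 mm high; the side walls, 5 mm thick, rise from 10 mm at the lip to 40 mm at 90 mm behind it and 50 mm at the back. The grip sticks out 140 mm behind the back wall, 65 mm high at most
- shard_a_mid (a point): loose sharp piece of the broken white porcelain bowl, a shallow dome lying hollow side down, about 56 mm across and 16 mm high at its middle; its jagged rim, where it is pushed, reaches 10 mm or more above what it lies on. 28 to 60 g, slides easily. This point is at its middle, 8 mm above what it lies on
- shard_b_mid (a point): loose sharp piece of the broken white porcelain bowl, a shallow dome lying hollow side down, about 54 mm across and 16 mm high at its middle; its jagged rim, where it is pushed, reaches 10 mm or more above what it lies on. 28 to 60 g, slides easily. This point is at its middle, 8 mm above what it lies on
- shard_c_mid (a point): loose sharp piece of the broken white porcelain bowl, a shallow dome lying hollow side down, about 52 mm across and 16 mm high at its middle; its jagged rim, where it is pushed, reaches 10 mm or more above what it lies on. 28 to 60 g, slides easily. This point is at its middle, 8 mm above what it lies on
- shard_foot_mid (a point): loose piece of the same white mortar, its flat foot: a flat disc 56 mm across and 13 mm thick with one side broken off (49 mm across there), 45 to 80 g. This point is at its middle, 7 mm above what it lies on
- vial_1: small amber glass sample vial with a blue screw cap, standing upright, 27 mm in diameter and 50 mm tall, about 35 g; leave it standing. Origin at the centre of its underside, z up along its axis
- vial_2: small amber glass sample vial with a blue screw cap, standing upright, 27 mm in diameter and 50 mm tall, about 35 g; leave it standing. Origin at the centre of its underside, z up along its axis
- vial_3: small amber glass sample vial with a blue screw cap, standing upright, 27 mm in diameter and 50 mm tall, about 35 g; leave it standing. Origin at the centre of its underside, z up along its axis
- pestle: whole white porcelain pestle lying on the bench, 118 mm long along its y axis, 31 mm thick at the head (-y end) and 20 mm at the handle, 31 mm high; leave it lying. Origin at its middle, at bench height
- flask: conical glass flask with a dark stopper, base 75 mm in diameter, 126 mm tall, 160 g; leave it standing. Origin at the centre of its underside
- bottle: amber reagent bottle with a blue cap, 60 mm in diameter, 120 mm tall, 250 g; leave it standing. Origin at the centre of its underside
- beaker: small empty glass beaker, 50 mm in diameter, 60 mm tall, 80 g; leave it standing. Origin at the centre of its underside
Mind the look-alikes: they are no part of the job. Leave any purple look-alike of the pestle alone. Leave any yellow look-alike of the beaker alone.

How it is judged:
By the outcome, as a careful person would: the job done as asked, in the order asked, and still so for the second after the job is handed in, with the robot touching nothing.
It also fails if it takes over 67 s, if anything falls off the work surface, if the arm or the gripper's body presses on something with over 40 N, if the wrist force passes 120 N, or if a joint passes its speed limit or range.

## Working session

There is one attempt and no reset: what is moved stays moved. The work goes in short steps, Python scripts to look and compute and a tool call to move; the robot and the scene stay as the last step left them, time stands still between calls to the robot, and variables do not carry over. Pictures are saved under pics/ and viewed, about 8 in all and at most 12, crops included, and the job is handed in when it is done.

Besides the shell and the picture viewer there is one more tool, called as name(argument=value, ...) on one line, values as JSON. jog_arm: Moves the arm, as the interface text tells. Scaled input: -1 to 1 covers 0.3 m each way for a shift and 2 pi rad each way for a turn. Its arguments: {"type":"object","properties":{"commands":{"type":"string"},"force":{"type":"number"}},"required":["commands"]}

```bash
mkdir -p pics; ls; cat > h.py <<'E'
import numpy as np, cv2
from cell import status, viewer, arm
def grab(n,f=None):
    im=viewer.get_image(n)
    if f: cv2.imwrite('pics/'+f,im['pixels'][:,:,::-1])
    return im
def world(im):
    z=im['z_map'].astype(float);K=im['camera_matrix'];v,u=np.indices(z.shape)
    c=np.stack([(u-K[0,2])/K[0,0]*z,(v-K[1,2])/K[1,1]*z,z],-1)
    return (c-im['t'])@im['R']
E
python3 - <<'E'
from h import *
im=grab('top','top0.png'); np.savez('/tmp/top0.npz',**im); grab('side','side0.png')
s=status.observe(); print(s)
W=world(im)
for v,u in [(10,10),(10,550),(410,10),(410,550),(210,280)]: print(v,u,W[v,u].round(3))
E
```

```text
pics
{'clock': 0.1, 'joints': array([ 1.07038996,  0.43517147,  0.0249452 ,  1.5740344 , -0.01160177,
        1.1339896 , -0.07508933]), 'dq': array([-1.02081989e-03, -3.28198006e-03,  2.31167565e-03, -8.01267794e-04,
       -8.18761820e-05, -1.70182568e-03, -3.82090551e-04]), 'joint_efforts': array([ 2.85215145e-03, -6.69125962e+01,  9.87839475e-01, -3.15147328e+01,
       -6.04432868e-02,  3.73866025e-02, -3.44138346e-05]), 'position': array([ 0.24190514, -0.57577315,  0.22600089]), 'ee_rot': array([-2.61597014e+00,  1.73835324e+00,  2.00431180e-03]), 'force': array([-0.07978666,  0.04997148, -0.40630022]), 'ft_torque': array([-0.01252236,  0.02196247,  0.00580474]), 'width': 0.9963797158858263}
10 10 [ 1.43   0.975 -0.378]
10 550 [ 1.435 -1.159 -0.422]
410 10 [0.073 0.584 0.001]
410 550 [ 0.057 -0.685  0.009]
210 280 [ 0.538 -0.059  0.036]
```

View pics/top0.png

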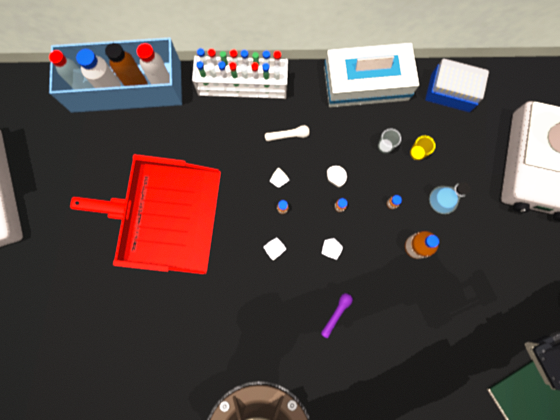

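View pics/side0.png

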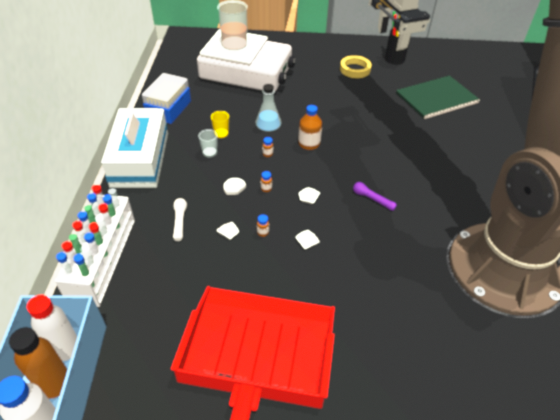

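The top view shows the pan with its lip at column ~215. White candidates are shards (279,177), (275,248), (332,248), the round foot (337,176), and the pestle (288,133), which is not wanted. Vials are at (282,207), (341,205) and (394,202). Measuring now, with one close crop to check.

```bash
python3 - <<'E'
from h import *
im=dict(np.load('/tmp/top0.npz')); W=world(im); P=im['pixels'].astype(int); hsv=cv2.cvtColor(im['pixels'],cv2.COLOR_RGB2HSV)
def rep(m,name,lo=20,roi=(230,470,115,345)):
    n,l,st,c=cv2.connectedComponentsWithStats(m.astype(np.uint8))
    for i in range(1,n):
        if st[i,4]<lo or not(roi[0]<c[i][0]<roi[1] and roi[2]<c[i][1]<roi[3]): continue
        p=W[l==i]; p=p[abs(p[:,2])<.2]
        a,b=np.percentile(p,[2,98],axis=0); print(name,c[i].round(),st[i,4],'mid',((a+b)/2).round(3),'ext',(b-a).round(3),'zmed',np.median(p[:,2]).round(3))
rep((hsv[...,2]>140)&(hsv[...,1]<60),'white')
rep((hsv[...,0]>100)&(hsv[...,0]<125)&(hsv[...,1]>150)&(hsv[...,2]>80),'blue',8)
rep((hsv[...,0]>130)&(hsv[...,0]<160)&(hsv[...,1]>100)&(hsv[...,2]>60),'purple')
red=(hsv[...,1]>180)&((hsv[...,0]<6)|(hsv[...,0]>174))&(hsv[...,2]>60)
rep(red,'red',500,(60,230,140,290))
for v,u in [(160,134),(171,219),(272,206),(264,116),(185,216),(215,212),(255,206),(215,175)]: print(v,u,W[v,u].round(3))
cv2.imwrite('pics/crop0.png',cv2.resize(im['pixels'][110:350,190:480,::-1],None,fx=2.7,fy=2.5,interpolation=cv2.INTER_CUBIC))
E
```

```text
white [288. 133.] 389 mid [ 0.755 -0.08   0.014] ext [0.042 0.111 0.034] zmed 0.02
white [388. 142.] 224 mid [ 0.727 -0.346  0.031] ext [0.069 0.052 0.062] zmed 0.041
white [337. 175.] 332 mid [ 0.635 -0.208  0.008] ext [0.055 0.048 0.018] zmed 0.012
white [279. 178.] 235 mid [ 0.633 -0.058  0.007] ext [0.047 0.042 0.021] zmed 0.012
white [457. 192.] 25 mid [ 0.564 -0.476  0.11 ] ext [0.025 0.016 0.013] zmed 0.111
white [274. 248.] 309 mid [ 0.446 -0.044  0.007] ext [0.049 0.048 0.021] zmed 0.013
white [332. 248.] 333 mid [ 0.444 -0.188  0.007] ext [0.049 0.047 0.02 ] zmed 0.012
white [410. 248.] 45 mid [ 0.441 -0.379  0.039] ext [0.041 0.013 0.024] zmed 0.039
blue [397. 199.] 77 mid [ 0.566 -0.357  0.025] ext [0.033 0.037 0.055] zmed 0.049
blue [342. 202.] 72 mid [ 0.56  -0.219  0.025] ext [0.032 0.031 0.056] zmed 0.049
blue [283. 204.] 67 mid [ 0.557 -0.067  0.025] ext [0.032 0.02  0.054] zmed 0.049
blue [432. 241.] 133 mid [ 0.453 -0.426  0.06 ] ext [0.037 0.074 0.124] zmed 0.119
purple [337. 314.] 484 mid [ 0.281 -0.193  0.014] ext [0.098 0.07  0.034] zmed 0.02
red [163. 215.] 10937 mid [0.535 0.266 0.026] ext [0.273 0.304 0.056] zmed 0.004
160 134 [0.67  0.308 0.05 ]
171 219 [ 0.654  0.1   -0.002]
272 206 [ 0.389  0.129 -0.001]
264 116 [0.409 0.338 0.048]
185 216 [ 0.616  0.108 -0.003]
215 212 [0.535 0.116 0.002]
255 206 [ 0.432  0.13  -0.001]
215 175 [0.536 0.212 0.002]
```

View pics/crop0.png

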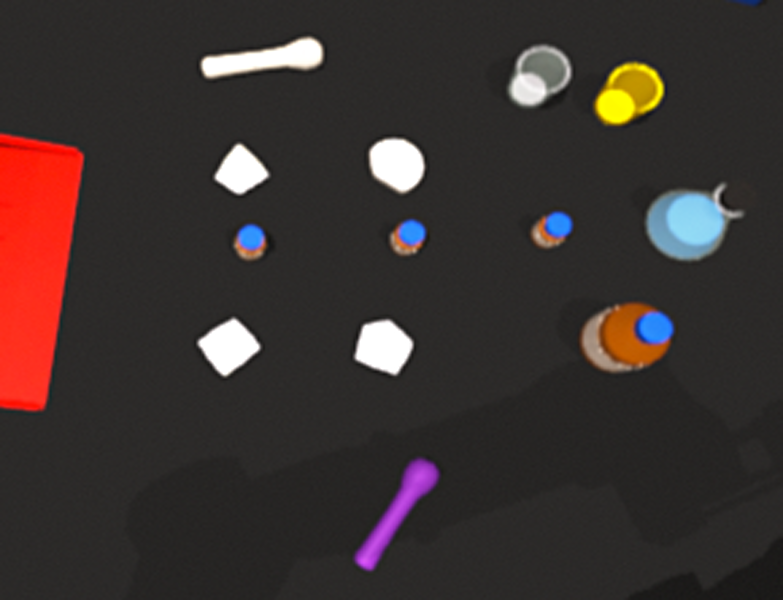

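Positions agree with the sizes given. Lip centre is about (0.522, 0.115), the pan axis is about (0.1, 0.995) and the pan spans x 0.393–0.651 at the lip. The crop confirms three jagged pieces and the round foot, with the pestle separate. I'll use the fingers ~30 mm apart as a cradle and push each piece on its own, nearest first.

jog_arm(commands="0.35 0.089 0.104 0 0 0 0.0143;0.35 0.089 0.104 0 0 0 0.0143;0.35 0.089 0.104 0 0 0 0.0143;0.35 0.089 0.104 0 0 0 0.0143;0.35 0.089 0.104 0 0 0 0.0143", force=20)

```text
clock: 0.6
position: [0.3763, -0.4187, 0.2265]
ee_rot: [-2.94, 1.107, 0.001]
force: [0.4, -0.7, -0.6]
width: 0.615
```

jog_arm(commands="0.35 0.089 0.104 0 0 0 0.0143;0.35 0.089 0.104 0 0 0 0.0143;0.35 0.089 0.104 0 0 0 0.0143;0.35 0.089 0.104 0 0 0 0.0143;0.35 0.089 0.104 0 0 0 0.0143")

```text
clock: 1.1
position: [0.5097, -0.2628, 0.2265]
ee_rot: [-3.113, 0.424, 0.001]
force: [0.5, -1.0, -0.4]
width: 0.329
```

jog_arm(commands="0.35 0.089 0.104 -0.06 0 0 0.0143;0.35 0.089 0.104 -0.06 0 0 0.0143;0.35 0.089 0.104 -0.06 0 0 0.0143;0.35 0.089 0.104 -0.06 0 0 0.0143;0.35 0.089 0.104 -0.06 0 0 0.0143")

```text
clock: 1.6
position: [0.6432, -0.107, 0.1356]
ee_rot: [3.129, 0.279, -0.001]
force: [0.7, 0.3, 0.5]
width: 0.327
```

jog_arm(commands="0.35 0 0 -0.1 0 0 0;0.35 0 0 -0.11 0 0 0;0.35 0 0 -0.11 0 0 0;0.35 0 0 -0.08 0 0 0;0.35 0 0 -0.034 0 0 0")

```text
clock: 2.1
position: [0.6406, -0.1082, 0.0035]
ee_rot: [-3.129, -0.274, 0.007]
force: [-0.6, 0.1, 0.5]
width: 0.324
```

```bash
python3 - <<'E'
from h import *
im=grab('wrist','w1.png'); print(status.observe()['position'])
E
```

```text
[ 0.64055624 -0.1081316   0.00323479]
```

View pics/w1.png

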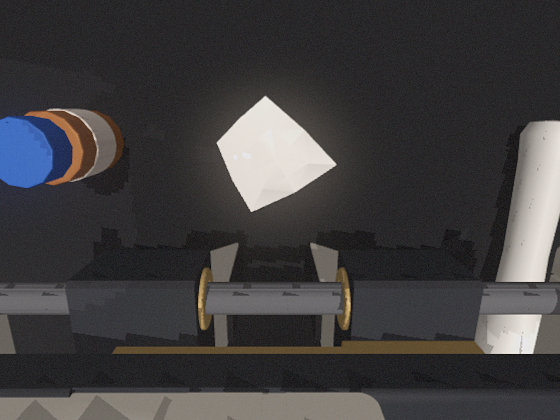

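The wrist view shows the shard centred ahead of the fingers at (270,150). The vial at (60,145) and the pestle at (520,240) are well to the sides. Pushing.

jog_arm(commands="0.35 -0.004 0.025 0 0 0 0;0.35 -0.005 0.03 0 0 0 0;0.35 -0.006 0.035 0 0 0 0;0.35 -0.007 0.04 0 0 0 0;0.35 -0.008 0.045 0 0 0 0")

```text
clock: 2.65
position: [0.6338, -0.0544, 0.0073]
ee_rot: [3.129, 0.274, 0.002]
force: [0.1, -0.2, 0.7]
width: 0.326
```

jog_arm(commands="0.35 -0.008 0.048 0 0 0 0;0.35 -0.008 0.048 0 0 0 0;0.35 -0.008 0.048 0 0 0 0;0.35 -0.008 0.048 0 0 0 0;0.35 -0.008 0.048 0 0 0 0")

```text
clock: 3.15
position: [0.6213, 0.0176, 0.0065]
ee_rot: [-3.13, -0.274, 0.0]
force: [1.1, -0.0, 1.1]
width: 0.324
```

```bash
python3 - <<'E'
from h import *
im=grab('wrist','w2.png'); print(status.observe()['position'],status.observe()['force'])
W=world(im);h=cv2.cvtColor(im['pixels'],cv2.COLOR_RGB2HSV);m=(h[...,2]>140)&(h[...,1]<60)
n,l,st,c=cv2.connectedComponentsWithStats(m.astype(np.uint8))
for i in range(1,n):
    if st[i,4]>1500: print(c[i].round(),st[i,4],np.median(W[l==i],axis=0).round(3))
E
```

```text
[0.62087615 0.02127031 0.00666173] [-0.50654415  2.42701374  0.93538587]
[275. 228.] 8672 [0.618 0.037 0.013]
[274. 304.] 4819 [0.617 0.044 0.088]
[ 33. 300.] 1811 [0.561 0.034 0.088]
[528. 311.] 3002 [0.679 0.053 0.088]
[195. 406.] 10116 [0.606 0.04  0.117]
```

jog_arm(commands="0.35 -0.01 0.05 -0.004 0 0 0;0.35 -0.01 0.05 -0.003 0 0 0;0.35 -0.01 0.05 0 0 0 0;0.35 -0.01 0.05 0 0 0 0;0.35 -0.01 0.05 0.003 0 0 0")

```text
clock: 3.7
position: [0.6061, 0.0928, 0.0053]
ee_rot: [-3.129, -0.275, 0.001]
force: [-0.3, 0.6, 0.0]
width: 0.328
```

jog_arm(commands="0.35 -0.008 0.05 0.006 0 0 0;0.35 -0.008 0.05 0.006 0 0 0;0.35 -0.008 0.05 0.004 0 0 0;0.35 -0.008 0.05 0 0 0 0;0.35 -0.008 0.05 0 0 0 0")

```text
clock: 4.2
position: [0.5944, 0.1675, 0.0102]
ee_rot: [3.13, 0.274, 0.0]
force: [0.9, -0.6, 0.6]
width: 0.328
```

jog_arm(commands="0.35 -0.006 0.04 0 0 0 0;0.35 -0.005 0.03 0 0 0 0;0.35 -0.003 0.02 0 0 0 0;0.35 0.003 -0.02 0 0 0 0;0.35 0.006 -0.05 0.05 0 0 0")

```text
clock: 4.7
position: [0.5916, 0.1725, 0.0236]
ee_rot: [3.129, 0.277, -0.005]
force: [0.6, -0.1, 1.2]
width: 0.326
```

```bash
python3 - <<'E'
from h import *
print(status.observe()['position'],status.observe()['force'])
im=grab('top','t2.png');W=world(im);h=cv2.cvtColor(im['pixels'],cv2.COLOR_RGB2HSV);m=(h[...,2]>140)&(h[...,1]<60)
n,l,st,c=cv2.connectedComponentsWithStats(m.astype(np.uint8))
for i in range(1,n):
    if st[i,4]>60 and 110<c[i][0]<370 and 115<c[i][1]<345: print(c[i].round(),st[i,4],np.median(W[l==i],axis=0).round(3))
E
```

```text
[0.59158452 0.1724622  0.02358827] [ 0.55609487 -0.11268309  1.15925487]
[288. 133.] 393 [ 0.747 -0.086  0.019]
[337. 175.] 337 [ 0.634 -0.208  0.012]
[279. 246.] 109 [ 0.451 -0.056  0.012]
[332. 248.] 317 [ 0.444 -0.188  0.012]
```

View pics/t2.png

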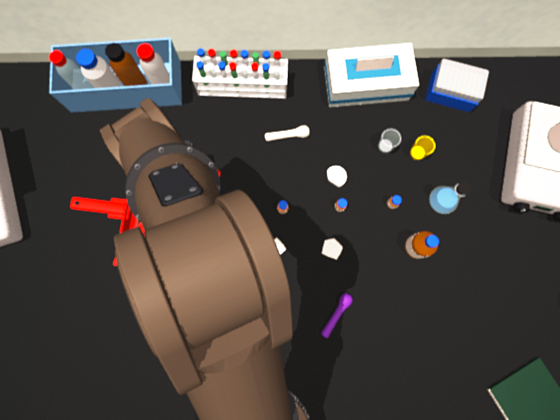

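The first shard should be in the pan; the arm hides it. The other pieces and the vials are unmoved. Next is the near shard of the lower row.

jog_arm(commands="0.35 0 0 0.1 0 0 0;0.35 -0.06 -0.1 0.08 0 0 -0.006;0.35 -0.075 -0.135 0 0 0 -0.006;0.35 -0.075 -0.135 0 0 0 -0.006;0.35 -0.075 -0.135 0 0 0 -0.006")

```text
clock: 5.25
position: [0.5068, 0.0183, 0.0793]
ee_rot: [3.141, 0.033, 0.001]
force: [0.8, -0.3, 0.2]
width: 0.324
```

jog_arm(commands="0.35 -0.09 -0.14 0 0 0 -0.006;0.35 -0.08 -0.14 0 0 0 -0.006;0.35 -0.052 -0.103 0 0 0 -0.006;0.35 0 0 -0.12 0 0 -0.006;0.35 0 0 -0.12 0 0 0")

```text
clock: 5.75
position: [0.4416, -0.097, 0.0073]
ee_rot: [3.133, -0.21, 0.006]
force: [0.7, -0.3, -0.9]
width: 0.328
```

```bash
cat >> h.py <<'E'
def look(n='wrist',lo=1500):
    im=grab(n); s=status.observe(); print(s['position'].round(4),s['ee_rot'].round(3),s['force'].round(1))
    W=world(im);h=cv2.cvtColor(im['pixels'],cv2.COLOR_RGB2HSV)
    m=(h[...,2]>140)&(h[...,1]<60)&(W[...,2]<.04)&(W[...,2]>-.01)&(W[...,1]>-.3)&(W[...,1]<.35)&(W[...,0]<.8)&(W[...,0]>.35)
    k,l,st,c=cv2.connectedComponentsWithStats(m.astype(np.uint8))
    for i in range(1,k):
        if st[i,4]>lo:
            a,b=np.percentile(W[l==i],[2,98],axis=0); print(c[i].round(),st[i,4],((a+b)/2).round(3),(b-a).round(3))
    return im
E
python3 -c "from h import *; look()"
```

```text
[ 0.4386 -0.0956  0.0023] [-3.135  0.205  0.006] [-1.3 -0.1 -4.1]
[270. 153.] 12371 [ 0.448 -0.047  0.007] [0.053 0.052 0.018]
[498. 165.] 1681 [ 0.547 -0.064  0.015] [0.02  0.024 0.022]
```

jog_arm(commands="0.35 0.003 0.025 0.006 0 0 0;0.35 0.004 0.03 0 0 0 0;0.35 0.005 0.035 0 0 0 0;0.35 0.005 0.04 0 0 0 0;0.35 0.006 0.045 0 0 0 0")

```text
clock: 6.3
position: [0.4487, -0.0404, 0.01]
ee_rot: [3.135, -0.199, 0.003]
force: [0.1, -0.2, -0.1]
width: 0.323
```

jog_arm(commands="0.35 0.0065 0.05 0 0 0 0;0.35 0.0065 0.05 0 0 0 0;0.35 0.0065 0.05 0 0 0 0;0.35 0.0065 0.05 0 0 0 0;0.35 0.0065 0.05 0 0 0 0")

```text
clock: 6.8
position: [0.4582, 0.0351, 0.0099]
ee_rot: [-3.135, 0.198, -0.002]
force: [-0.5, -1.0, 1.5]
width: 0.328
```

```bash
python3 -c "from h import *; look()"
```

```text
[0.4588 0.0381 0.01  ] [-3.133  0.193 -0.004] [0.4 3.5 0.1]
[272. 220.] 9669 [0.461 0.057 0.017] [0.05  0.045 0.038]
```

jog_arm(commands="0.35 -0.004 -0.03 0 0 0 0;0.35 0 -0.005 -0.018 0 0 0;0.35 0.005 0.03 0 0 0 0;0.35 0.006 0.04 0 0 0 0;0.35 0.006 0.045 0 0 0 0")

```text
clock: 7.35
position: [0.4618, 0.0584, 0.0035]
ee_rot: [-3.135, 0.2, -0.0]
force: [-0.6, 0.4, -0.7]
width: 0.322
```

```bash
python3 - <<'E'
from h import *
im=look(); cv2.imwrite('pics/w3.png',im['pixels'][:,:,::-1])
E
```

```text
[0.4624 0.0616 0.0038] [-3.133e+00  1.950e-01 -2.000e-03] [1.  3.8 1. ]
[272. 218.] 11463 [0.464 0.084 0.016] [0.048 0.05  0.036]
```

View pics/w3.png

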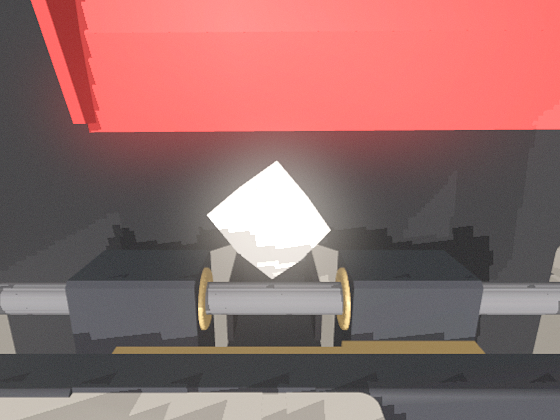

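The view shows the shard cradled at (270,218) with a corner between the fingers, heading well inside the pan mouth (lip at row 130, wall at column 90).

jog_arm(commands="0.35 0.0065 0.05 0 0 0 0;0.35 0.0065 0.05 0 0 0 0;0.35 0.0065 0.05 0.003 0 0 0;0.35 0.0065 0.05 0.004 0 0 0;0.35 0.0065 0.05 0.005 0 0 0")

```text
clock: 7.9
position: [0.4713, 0.1338, 0.0072]
ee_rot: [-3.135, 0.198, 0.0]
force: [0.5, -0.9, 0.5]
width: 0.327
```

jog_arm(commands="0.35 0.006 0.05 0.005 0 0 0;0.35 0.006 0.05 0.004 0 0 0;0.35 0.006 0.045 0 0 0 0;0.35 0.005 0.035 0 0 0 0;0.35 0.004 0.025 0 0 0 0")

```text
clock: 8.4
position: [0.4795, 0.1949, 0.0098]
ee_rot: [3.135, -0.198, -0.0]
force: [-0.1, -1.6, 1.2]
width: 0.327
```

```bash
python3 -c "from h import *; look()"
```

```text
[0.4797 0.196  0.0099] [-3.134  0.197 -0.   ] [1.  1.9 0.8]
[505. 198.] 6746 [0.587 0.214 0.016] [0.04  0.04  0.006]
[270. 220.] 7640 [0.481 0.217 0.016] [0.044 0.044 0.006]
```

Both near shards are in the pan: (.587,.214) and (.481,.217), about 100 mm behind the lip. Now the far lower shard.

jog_arm(commands="0.35 0 -0.06 0.03 0 0 0;0.35 -0.01 -0.15 0.06 0 0 0;0.35 -0.015 -0.155 0.02 0 0 0;0.35 -0.015 -0.155 0 0 0 0;0.35 -0.015 -0.155 0 0 0 0")

```text
clock: 8.95
position: [0.4626, -0.0107, 0.0432]
ee_rot: [3.135, -0.2, 0.001]
force: [0.6, -1.3, 0.3]
width: 0.324
```

jog_arm(commands="0.35 -0.016 -0.155 0 0 0 0;0.35 -0.016 -0.155 0 0 0 0;0.35 -0.016 -0.155 0 0 0 0;0.35 -0.016 -0.155 0 0 0 0;0.35 -0.015 -0.152 0 0 0 0")

```text
clock: 9.45
position: [0.4383, -0.2426, 0.0429]
ee_rot: [3.135, -0.201, -0.0]
force: [0.4, -0.1, 0.4]
width: 0.319
```

```bash
python3 -c "from h import *; look()"
```

```text
[ 0.4364 -0.252   0.0428] [ 3.129e+00 -2.140e-01 -1.000e-03] [ 0.3 -8.2 -0.5]
[274. 144.] 9715 [ 0.446 -0.192  0.007] [0.058 0.054 0.017]
```

jog_arm(commands="0.35 0 0 -0.07 0 0 0;0.35 0 0 -0.05 0 0 0;0.35 0 0 -0.01 0 0 0;0.35 0.002 0.015 0 0 0 0;0.35 0.003 0.025 0 0 0 0")

```text
clock: 10.0
position: [0.441, -0.228, 0.0044]
ee_rot: [3.135, -0.2, 0.001]
force: [0.2, 0.4, -0.1]
width: 0.328
```

jog_arm(commands="0.35 0.004 0.035 0 0 0 0;0.35 0.004 0.04 0 0 0 0;0.35 0.004 0.045 0 0 0 0;0.35 0.004 0.05 0 0 0 0;0.35 0.004 0.05 0 0 0 0")

```text
clock: 10.5
position: [0.4469, -0.1606, 0.0041]
ee_rot: [3.135, -0.198, 0.001]
force: [-0.4, -0.6, 1.2]
width: 0.326
```

```bash
python3 -c "from h import *; look()"
```

```text
[ 0.4473 -0.1577  0.0041] [-3.134e+00  1.930e-01 -1.000e-03] [0.3 3.3 1.1]
[493.  27.] 1621 [ 0.544 -0.071  0.017] [0.014 0.018 0.016]
[278. 216.] 12471 [ 0.453 -0.135  0.016] [0.055 0.046 0.036]
```

jog_arm(commands="0.35 0.004 0.05 0 0 0 0;0.35 0.004 0.05 0 0 0 0;0.35 0.004 0.05 0 0 0 0;0.35 0.004 0.05 0 0 0 0;0.35 0.004 0.05 0 0 0 0")

```text
clock: 11.05
position: [0.4527, -0.0862, 0.004]
ee_rot: [3.135, -0.198, 0.0]
force: [-0.3, -0.3, 0.1]
width: 0.323
```

jog_arm(commands="0.35 0.004 0.05 0 0 0 0;0.35 0.004 0.05 0 0 0 0;0.35 0.004 0.05 0 0 0 0;0.35 0.004 0.05 0 0 0 0;0.35 0.004 0.05 0 0 0 0")

```text
clock: 11.55
position: [0.4586, -0.0112, 0.004]
ee_rot: [3.135, -0.198, 0.0]
force: [1.0, 0.1, 0.3]
width: 0.326
```

```bash
python3 -c "from h import *; look()"
```

```text
[ 0.4591 -0.0083  0.0041] [-3.134e+00  1.940e-01 -1.000e-03] [0.9 4.2 0.8]
[279. 215.] 12801 [0.465 0.014 0.016] [0.056 0.047 0.036]
```

jog_arm(commands="0.35 0.004 0.05 0 0 0 0;0.35 0.004 0.05 0 0 0 0;0.35 0.004 0.05 0 0 0 0;0.35 0.004 0.05 0 0 0 0;0.35 0.004 0.05 0 0 0 0")

```text
clock: 12.1
position: [0.4646, 0.0632, 0.004]
ee_rot: [3.135, -0.199, 0.0]
force: [-0.4, -0.3, -0.0]
width: 0.324
```

jog_arm(commands="0.35 0.005 0.045 0 0 0 0;0.35 0.005 0.045 0.003 0 0 0;0.35 0.005 0.045 0.005 0 0 0;0.35 0.005 0.045 0.005 0 0 0;0.35 0.005 0.045 0.005 0 0 0")

```text
clock: 12.6
position: [0.4723, 0.1313, 0.0094]
ee_rot: [-3.135, 0.199, -0.0]
force: [-0.2, 0.2, 0.3]
width: 0.325
```

jog_arm(commands="0.35 0.005 0.04 0.002 0 0 0;0.35 0.004 0.035 0 0 0 0;0.35 0.003 0.03 0 0 0 0;0.35 0 0 0 0 0 0;0.35 0 -0.02 0 0 0 0")

```text
clock: 13.1
position: [0.4758, 0.1563, 0.0098]
ee_rot: [-3.135, 0.197, -0.0]
force: [-1.0, -0.4, -0.5]
width: 0.324
```

```bash
python3 -c "from h import *; look()"
```

```text
[0.4756 0.154  0.0097] [ 3.134e+00 -2.000e-01 -1.000e-03] [-0.3 -0.6 -0.3]
[270. 130.] 19262 [0.482 0.215 0.016] [0.044 0.09  0.007]
[515. 108.] 7624 [0.584 0.214 0.016] [0.033 0.04  0.006]
```

Three are in; the two in line span y .170–.260 with the lip at ~.12. Now the foot, transiting above the vials.

jog_arm(commands="0.35 0 -0.03 0.12 0 0 0;0.35 0.03 -0.09 0.12 0 0 0;0.35 0.055 -0.14 0.01 0 0 0.0056;0.35 0.055 -0.14 0.01 0 0 0.0056;0.35 0.055 -0.14 0.01 0 0 0.0056")

```text
clock: 13.65
position: [0.5344, -0.0091, 0.0914]
ee_rot: [3.141, -0.033, 0.001]
force: [-0.2, 0.9, 0.7]
width: 0.327
```

jog_arm(commands="0.35 0.07 -0.16 0 0 0 0.0056;0.35 0.07 -0.16 0 0 0 0.0056;0.35 0.07 -0.16 0 0 0 0.0056;0.35 0.07 -0.16 0 0 0 0;0.35 0.063 -0.1 0 0 0 0")

```text
clock: 14.15
position: [0.6322, -0.2259, 0.0905]
ee_rot: [3.137, 0.124, -0.002]
force: [0.1, 0.3, -0.1]
width: 0.324
```

jog_arm(commands="0.35 0 -0.06 0 0 0 0;0.35 0 -0.033 0 0 0 0;0.35 0 0 0 0 0 0;0.35 0 0 -0.06 0 0 0;0.35 0 0 -0.06 0 0 0")

```text
clock: 14.65
position: [0.6335, -0.2451, 0.0552]
ee_rot: [-3.138, -0.135, -0.002]
force: [0.8, 0.6, -0.2]
width: 0.322
```

```bash
python3 - <<'E'
from h import *
im=look(); cv2.imwrite('pics/w4.png',im['pixels'][:,:,::-1])
E
```

```text
[ 0.6314 -0.2444  0.0516] [-3.136 -0.136  0.006] [-1.6  0.4 -2.4]
[530.  30.] 3477 [ 0.752 -0.126  0.02 ] [0.021 0.025 0.02 ]
[285. 174.] 8224 [ 0.639 -0.212  0.006] [0.056 0.056 0.016]
```

View pics/w4.png

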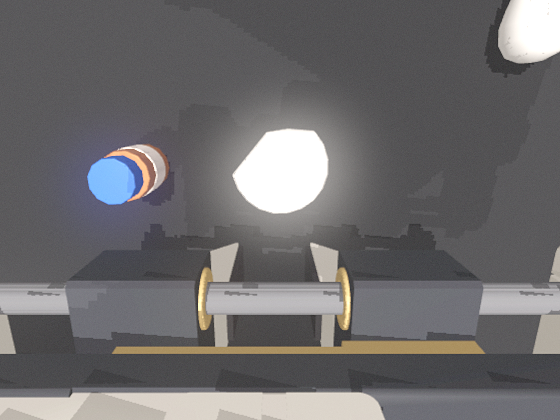

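The foot is at (283,172), slightly right of centre, and the vial at (125,175) is clear. The tool is too close to the foot to descend, so I'll back off 18 mm first.

jog_arm(commands="0.35 0.01 -0.03 0 0 0 0;0.35 0.008 -0.03 0 0 0 0;0.35 0 0 -0.06 0 0 0;0.35 0 0 -0.06 0 0 0;0.35 0 0 -0.038 0 0 0")

```text
clock: 15.2
position: [0.639, -0.2662, 0.0074]
ee_rot: [3.138, 0.131, 0.001]
force: [-0.4, -0.1, 0.4]
width: 0.322
```

jog_arm(commands="0.35 0 0.02 0 0 0 0;0.35 0 0.025 0 0 0 0;0.35 0 0.035 0 0 0 0;0.35 0 0.04 0 0 0 0;0.35 0 0.045 0 0 0 0")

```text
clock: 15.7
position: [0.6392, -0.2148, 0.0082]
ee_rot: [3.138, 0.133, 0.002]
force: [0.5, -0.3, 1.2]
width: 0.324
```

jog_arm(commands="0.35 0 0.045 0 0 0 0;0.35 0 0.045 0 0 0 0;0.35 0 0.045 0 0 0 0;0.35 0 0.045 0 0 0 0;0.35 0 0.045 0 0 0 0")

```text
clock: 16.2
position: [0.6388, -0.1473, 0.0075]
ee_rot: [3.139, 0.132, 0.0]
force: [0.0, -1.6, 1.0]
width: 0.329
```

```bash
python3 -c "from h import *; look()"
```

```text
[ 0.639  -0.1436  0.0074] [-3.136 -0.137 -0.   ] [-0.1  3.7  0.2]
[542. 164.] 8253 [ 0.745 -0.083  0.021] [0.018 0.103 0.016]
[277. 205.] 9529 [ 0.637 -0.118  0.012] [0.048 0.043 0.004]
```

jog_arm(commands="0.35 0 0.048 -0.005 0 0 0;0.35 0 0.048 -0.004 0 0 0;0.35 -0.002 0.048 0 0 0 0;0.35 -0.004 0.048 0 0 0 0.002;0.35 -0.006 0.048 0 0 0 0.004")

```text
clock: 16.75
position: [0.6349, -0.0745, 0.0046]
ee_rot: [-3.135, -0.195, 0.0]
force: [0.2, -0.0, -0.9]
width: 0.326
```

jog_arm(commands="0.35 -0.01 0.048 0 0 0 0.004;0.35 -0.013 0.048 0 0 0 0.004;0.35 -0.014 0.048 0 0 0 0.004;0.35 -0.014 0.048 0 0 0 0.002;0.35 -0.014 0.048 0 0 0 0")

```text
clock: 17.25
position: [0.6152, -0.0033, 0.0048]
ee_rot: [-3.124, -0.33, 0.0]
force: [0.3, 0.1, -0.4]
width: 0.326
```

```bash
python3 -c "from h import *; look()"
```

```text
[6.145e-01 5.000e-04 4.800e-03] [-3.121 -0.333  0.   ] [-0.6  3.8 -0.5]
[277. 212.] 11634 [0.612 0.025 0.018] [0.05  0.047 0.033]
```

jog_arm(commands="0.35 -0.01 0.05 0 0 0 0;0.35 -0.01 0.05 0 0 0 0;0.35 -0.009 0.05 0 0 0 0;0.35 -0.008 0.05 0 0 0 0;0.35 -0.006 0.05 0 0 0 0")

```text
clock: 17.8
position: [0.6025, 0.072, 0.0048]
ee_rot: [-3.124, -0.329, 0.0]
force: [0.4, -1.6, 0.2]
width: 0.323
```

jog_arm(commands="0.35 -0.004 0.045 0.002 0 0 0;0.35 -0.004 0.045 0.003 0 0 0;0.35 -0.002 0.045 0.005 0 0 0;0.35 -0.002 0.045 0.004 0 0 0;0.35 -0.002 0.04 0.003 0 0 0")

```text
clock: 18.3
position: [0.5986, 0.138, 0.01]
ee_rot: [-3.124, -0.329, -0.0]
force: [0.9, -0.1, -0.2]
width: 0.324
```

jog_arm(commands="0.35 0 0.035 0 0 0 0;0.35 0 0.02 0 0 0 0;0.35 0 0 0 0 0 0;0.35 0 -0.02 0 0 0 0;0.35 0 -0.04 0.02 0 0 0")

```text
clock: 18.8
position: [0.5979, 0.1346, 0.0153]
ee_rot: [3.124, 0.33, -0.002]
force: [-0.0, 0.6, 0.3]
width: 0.322
```

```bash
python3 -c "from h import *; look()"
```

```text
[0.5989 0.1308 0.0165] [ 3.122  0.325 -0.   ] [ 0.6 -2.1  0.6]
[42. 78.] 10675 [0.487 0.197 0.016] [0.033 0.06  0.007]
[294. 109.] 18142 [0.593 0.204 0.016] [0.046 0.081 0.005]
```

jog_arm(commands="0.35 0 -0.04 0.12 0 0 0;0.35 0 -0.06 0.14 0 0 0;0.35 0 -0.08 0.14 0 0 0;0.35 -0.04 -0.12 0.1 0 0 0;0.35 -0.04 -0.15 0.05 0 0 0")

```text
clock: 19.35
position: [0.5756, -0.0007, 0.1844]
ee_rot: [-3.124, -0.33, -0.008]
force: [1.2, -1.2, -0.3]
width: 0.328
```

jog_arm(commands="0.35 -0.05 -0.15 0 0 0 0;0.35 -0.05 -0.15 0 0 0 0;0.35 -0.05 -0.15 0 0 0 0;0.35 -0.05 -0.15 0 0 0 0;0.35 0 -0.06 0 0 0 0")

```text
clock: 19.85
position: [0.5109, -0.2049, 0.1812]
ee_rot: [3.123, 0.316, -0.003]
force: [-0.0, 0.3, -0.5]
width: 0.325
```

```bash
python3 - <<'E'
from h import *
im=look('top',30); cv2.imwrite('pics/t5.png',im['pixels'][:,:,::-1])
W=world(im);h=cv2.cvtColor(im['pixels'],cv2.COLOR_RGB2HSV)
m=(h[...,0]>100)&(h[...,0]<125)&(h[...,1]>150)&(h[...,2]>80)
n,l,st,c=cv2.connectedComponentsWithStats(m.astype(np.uint8))
for i in range(1,n):
    if st[i,4]>8 and 230<c[i][0]<470 and 150<c[i][1]<345: print('blue',c[i].round(),np.median(W[l==i],axis=0).round(3))
E
```

```text
[ 0.5118 -0.2064  0.1812] [ 3.122e+00  3.130e-01 -1.000e-03] [ 0.1 -3.2  0.2]
[288. 133.] 390 [ 0.755 -0.08   0.013] [0.042 0.111 0.033]
[178. 193.] 536 [0.592 0.205 0.012] [0.049 0.087 0.019]
[172. 236.] 592 [0.481 0.214 0.012] [0.048 0.092 0.02 ]
blue [283. 204.] [ 0.551 -0.066  0.049]
blue [339. 204.] [ 0.549 -0.205  0.05 ]
```

View pics/t5.png

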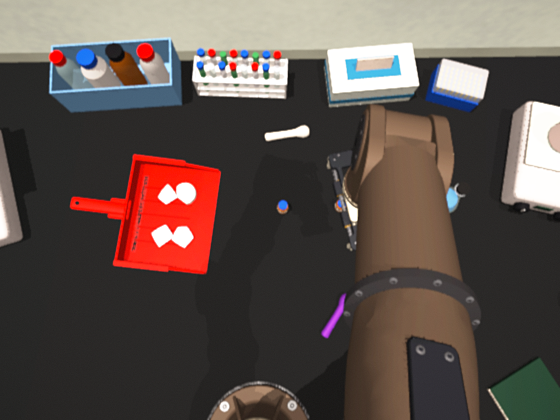

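All four pieces lie in the pan, around (178,193) and (172,236), with their rear edges ~45 mm behind the lip. One side view to check what the arm hides.

```bash
python3 -c "from h import *; grab('side','s6.png')"
```

```text
(no output)
```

View pics/s6.png

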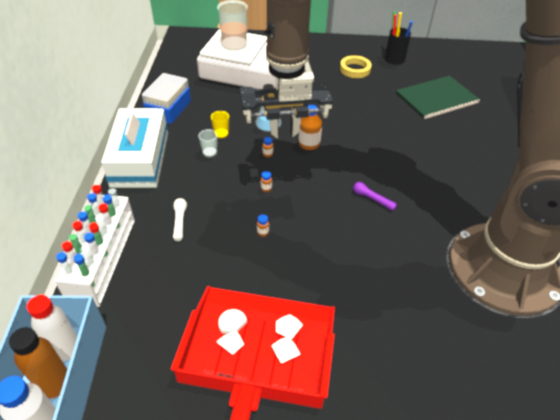

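The side view shows all four pieces in the pan. The vials at (268,147), (266,181) and (263,225), the pestle, beaker, bottle and look-alikes are at the same pixels as at the start. Handing in.

```bash
python3 -c "from h import *; print(arm.sign_off(), status.observe()['clock'])"
```

```text
the job is handed in; nothing more can be done
the job is handed in; nothing more can be done
```

All four white pieces are in the red dustpan, and I have handed the job in at about 20 s of the 67 s allowed. I pushed each one along the bench with the partly closed fingers, nearest pieces first.

- **Pieces:** the last top and side views show all four inside the pan, with their rear edges about 45–50 mm behind the lip.
- **Left in place:** in those views the three vials, pestle, beaker, bottle and both look-alikes appear where they began, and the vials are upright. The flask was partly hidden by the arm, but I never went near it.
- **Disagreements:** on the second shard the fingertips rode at 10 mm, higher than planned. I backed off, lowered them to 4 mm and pushed on without trouble. The measured force at the tool stayed under 9 N in every reading I took.

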